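Prime the drink mixer with its cup and hold the lever on the third click

ROBOT

A 6-joint arm with a two-finger parallel gripper is mounted at the origin on the work surface. World frame = base frame: x ahead of the robot, y to its left, z up, the work surface at z = 0. Lengths are in m, angles in rad, forces in N, time in s.
With the tool pointing down it reaches from about 0.325 to 0.775 m from the base axis. Payload 5.5 kg.
Tool frame: the origin (TCP) lies on the centre line of the jaws, within the pads' length; the fingertips stand 25 mm ahead of it and the grasp point (between the pads) lies 6 mm ahead of it; z points along the fingers, y is the direction in which the jaws open and shut (so a half turn about z gives the same grasp; the last joint's range is limited). The gripper opens to 88 mm and grips with 3 to 60 N. Pads are 20 mm wide; open, the fingers measure 115 mm over their backs; the gripper's body (75 mm by 178 mm) begins 61 mm behind the grasp point.
Start: joints at [-1.355, 0.091, 1.231, -0, 1.82, -0.057], TCP at [0.162, -0.578, 0.248] pointing down, gripper open.
Joint ranges: [-2.87, 2.87], [-0.86, 2.18], [0.17, 2.46], [-1.51, 4.65], [0.06, 2.69], [-2.65, 2.65]. Speed limits (rad/s): [2.57, 2.57, 3.01, 3.14, 3.14, 3.14].

INTERFACE

Orientations are given as a rotation vector (axis times angle).
In Python, from rig import * gives the robot as it stands. The module is installed in compiled form; this text tells all that it offers.
- The arm moves only by the tool apply_moves, never from a script. Its argument "plan" is a list of rows, each a list of 3 entries, a list of its own where there are three numbers: the turn, a rotation vector about the world's x, y, z in degrees, then the shift along the world's x, y, z in mm, then the opening, from 0 (shut) to 1 (fully open). A call has 1 to 12 rows; each row is the pose to reach, as a shift and turn from the pose commanded when the call began; what a row does not reach only later rows make up. A row lasts 1/12 s, in which the tool goes at most 41.7 mm and 7.16 degrees, less where a joint would pass 70% of its speed; a pose out of reach is approached as far as the arm can. A call with a gripper value outside its range is refused whole. The fingers move at their own pace and stop on an object; "force" is the grip in N (left out, the last holds). Time passes only in rows, so rows that repeat a pose let the fingers close. It gives the time, the measured TCP pose, the force and the opening at its end, in the units of the state.
- read_state(): the state, without advancing time (a new reading comes with each control period).
- get_image(name): name is "side" or "top"; returns a dict with "img" (480x640x3 uint8, blue, green, red), "range_z" (480x640 float32, m along the optical axis (not along the pixel's ray), 0 where there is no reading), "mtx" (3x3 intrinsics, pixels), "dist_coeffs" ([k1, k2, p1, p2, k3] as OpenCV has them; the pictures are not rectified), "R" (3x3) and "t" (3): a world point X has camera coordinates R X + t. Camera axes: x right, y down, z forward; pixel columns grow to the right and rows downward; lengths in m; the calibration is good to about 2 mm. A picture is of the moment at which its call begins.
- finish_job(): hands the job in, once; it reports no verdict.
The state is a dict: "time": time; "joint_pos": joint angles; "qd": joint speeds; "joint_torque": joint torques, N m; "eef_pos": TCP position; "tool_rot": TCP orientation; "contact_force": force on the tool from outside, world axes, zero at the start; "ft_torque": the same for the moment, N m; "finger_gap": opening from 0.0 (shut) to 1.0 (fully open).
Only numpy, scipy, OpenCV 4.12 (cv2) and the standard library are available. Lean on these libraries where they do the work, as an engineer would, in place of code of your own. Each camera call takes 0.05 s, during which the arm holds its last target. There are 200 camera calls.

TASK

Stand the tall steel cup upright on the mixer's sprung round plate, press it down with the cup in the gripper until the plate is fully down for a moment, then let go and leave the cup standing on the plate. Then push the mixer's spring-return lever down past its first two clicks to the third, at the bottom of its travel, and finish while still holding it there: the program ends with the robot pushing on the lever. Leave the bowl, bottle and small blue plate alone.

Things in the scene. Friction and masses are not known exactly. Their poses are not given: they have to be found in the camera images.
- cup: Tall, straight, round, open steel cup: 54 mm outside diameter, 100 mm high, wall 3 mm, 0.13 to 0.25 kg. Stands upright on the table at the start. Origin: centre of its underside, z up.
- mixer: Fixed grey drink mixer. Origin: centre of its underside on the table, z up; turned about z by up to 0.35 rad. The base is 140 mm along its x, 220 mm along its y and 45 mm high. On top, at y = +55 mm, a black rim (88 mm outside, 74 mm inside diameter, top at 61 mm height) surrounds the sprung steel plate. At y = -26 to -100 mm a grey tower stands 60 mm wide in x and reaches 125 mm height; the lever sticks out of it towards the mixer's -y.
- plate_center (a point): Centre of the top face of the sprung plate when it is up (fixed to the mixer; it does not sink with the plate): 56 mm above the table. The plate is a steel disc of 66 mm diameter, its top 5 mm below the rim's top when up.
- plate (a joint): Travel of the sprung plate, m: 0 up, 0.008 fully down at a hard stop. It needs 4 N to start moving and 12 N to be fully down, and springs back when let go (the cup's weight alone does not sink it).
- lever_pad (a point): Centre of the upper face of the lever's flat black push pad, 46 mm along the lever by 50 mm across, 10 mm thick. It moves with the lever on a 107 mm radius about a level hinge parallel to the mixer's x, at mixer y = -70 mm and 85 mm height. The point is about 127 mm above the table at rest and about 52 mm at the bottom, always at mixer y = -168 to -179 mm, x = 0; there is only table beneath it.
- lever (a joint): Angle of the spring-return lever, rad: 0 at rest (pad 0.36 above level), growing as the pad is pushed down, hard stop at 0.76. Clicks (bumps) at 0.16, 0.40, 0.64; first notch about 0.28, second 0.52, third 0.68 to the stop. Pushing takes 4.5 N at first, up to 10 N near the end, rising 2 to 3 N before each click and dropping after it. Let go anywhere, it springs back to 0.
- dip_bowl: Bystander: square white ceramic dip bowl, 75 x 75 x 50 mm, open on top. Origin: centre of its underside.
- lemonade: Bystander: glass bottle with a paper band, 60 mm diameter, 190 mm high. Origin: centre of its underside.
- tapas_plate: Bystander: small blue ceramic plate, 150 mm diameter, 20 mm high. Origin: centre of its underside.
Mind the look-alikes: they are no part of the job. What is shaped like the cup but green or orange is not meant.

How it is judged:
On the way, in this order (a step that is already met when the one before it is completed fails the run):
1. The held cup, upright on the plate, has the plate fully down (value of joint plate above 0.007 m and contact force between cup and plate above 6 N and contact force between the fingers and cup above 1 N and value of joint lever below 0.1 rad and horizontal distance between cup and plate_center below 0.013 m and angle between cup's own z axis and vertical below 0.1 rad), for 0.2 s.
2. The cup is let go and stands on the raised plate, the lever still up (horizontal distance between cup and plate_center below 0.013 m and angle between cup's own z axis and vertical below 0.1 rad and contact force between each of the fingers, the arm and cup below 0.3 N and z of cup in the frame of plate_center between -0.004 and 0.004 m and linear speed of cup below 0.03 m/s and value of joint plate below 0.003 m and value of joint lever below 0.1 rad), for 0.2 s.
At the end, for the whole second after the job is handed in: For the last second the robot pushes the lever with over 3 N and keeps it still in the third notch (over 0.67 rad); the cup, untouched, stands upright (0.1 rad) on the raised plate, within 13 mm of its centre; bystanders stand within 30 mm of their start (value of joint lever above 0.67 rad and contact force between any of the fingers, the arm and lever above 3 N and velocity of joint lever between -0.1 and 0.1 rad/s and horizontal distance between cup and plate_center below 0.013 m and angle between cup's own z axis and vertical below 0.1 rad and contact force between each of the fingers, the arm and cup below 0.3 N and z of cup in the frame of plate_center between -0.004 and 0.004 m and linear speed of cup below 0.03 m/s and value of joint plate below 0.003 m and distance of each of dip_bowl, lemonade, tapas_plate from where it was at the start of the episode below 0.03 m and angle between each of dip_bowl, lemonade, tapas_plate's own z axis and vertical below 0.2 rad); the arm keeps its last pose, push and grip.
It fails at once if A bystander is pushed more than 30 mm or tipped (distance of any of dip_bowl, lemonade, tapas_plate from where it was at the start of the episode above 0.03 m or angle between any of dip_bowl, lemonade, tapas_plate's own z axis and vertical above 0.3 rad).
It fails at once if The lever is worked to its second click before the cup is on the plate (value of joint lever above 0.45 rad and horizontal distance between cup and plate_center above 0.03 m).
It also fails if it takes over 64 s, if anything falls off the work surface, if the arm or the gripper's body presses on something with over 40 N, if the wrist force passes 120 N, or if a joint passes its speed limit or range.

## Working session

There is one attempt and no reset: what is moved stays moved. The work goes in short steps, Python scripts to look and compute and a tool call to move; the robot and the scene stay as the last step left them, time stands still between calls to the robot, and variables do not carry over. Pictures are saved under pics/ and viewed, about 8 in all and at most 12, crops included, and the job is handed in when it is done.

Besides the shell and the picture viewer there is one more tool, called after ">>>" in YAML: its name, and indented under it one key for each argument. apply_moves: Moves the arm, as the interface text tells. Its arguments: {"type":"object","properties":{"plan":{"type":"array"},"force":{"type":"number"}},"required":["plan"]}

```bash
mkdir -p pics; cat > h.py <<'E'
from rig import *
import numpy as np, cv2
def cloud(d):
    z=d["range_z"]; h,w=z.shape
    u,v=np.meshgrid(np.arange(w),np.arange(h))
    p=cv2.undistortPoints(np.stack([u,v],-1).reshape(-1,1,2).astype(np.float64),d["mtx"],d["dist_coeffs"]).reshape(h,w,2)
    c=np.dstack([p[...,0]*z,p[...,1]*z,z])
    W=(c-np.array(d["t"]))@np.array(d["R"])
    W[z==0]=np.nan
    return W
E
python3 - <<'E'
from h import *
for n in("top","side"):
    d=get_image(n); cv2.imwrite(f"pics/{n}0.png",d["img"]); 
    print(n,d["R"],d["t"],d["mtx"][0],(d["range_z"]==0).mean())
print(read_state())
E
```

```text
top [[ 0.02095465 -0.99945125 -0.02565346]
 [-0.99184495 -0.01755502 -0.12623554]
 [ 0.12571592  0.02808948 -0.99166854]] [-0.06422492  0.62024499  1.01008063] [459.12198264   0.         318.03512841] 0.003974609375
side [[ 9.57295237e-01 -2.89110968e-01  8.22907066e-04]
 [-2.03975746e-01 -6.77409816e-01 -7.06760098e-01]
 [ 2.04889542e-01  6.76410222e-01 -7.07452816e-01]] [-0.60037525  0.15394958  1.06072925] [450.13959292   0.         321.62686969] 0.0039713541666666664
{'time': 0.1, 'joint_pos': array([-1.35471350e+00,  9.17896099e-02,  1.23173340e+00,  1.39138137e-05,
        1.81982154e+00, -5.66980049e-02]), 'qd': array([-0.0010934 , -0.00157496, -0.00310449, -0.00060817,  0.00122396,
        0.00088903]), 'joint_torque': array([ 2.12123879e-03, -4.47857952e+01, -4.07570815e+01,  7.00025260e-02,
        2.84856762e-02, -9.31243972e-05]), 'eef_pos': array([ 0.16160249, -0.57759802,  0.24663442]), 'tool_rot': array([-3.11068551e+00, -4.26923625e-01,  1.97841620e-04]), 'contact_force': array([-0.62350634, -1.21104204,  0.28136573]), 'ft_torque': array([-0.01007507, -0.02680408,  0.03529391]), 'finger_gap': 0.9970489745655193}
```

View pics/top0.png

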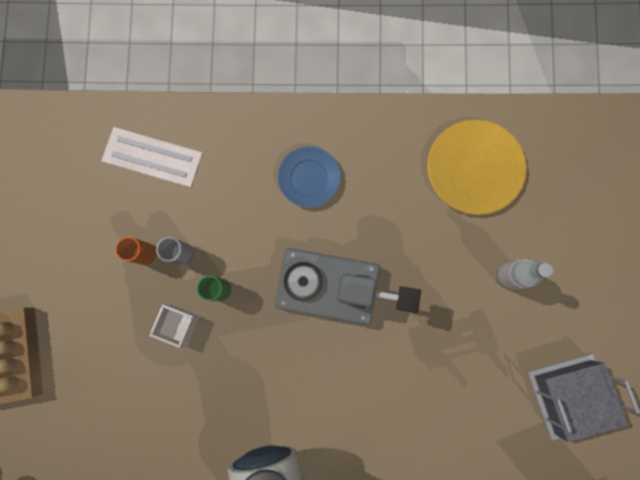

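View pics/side0.png

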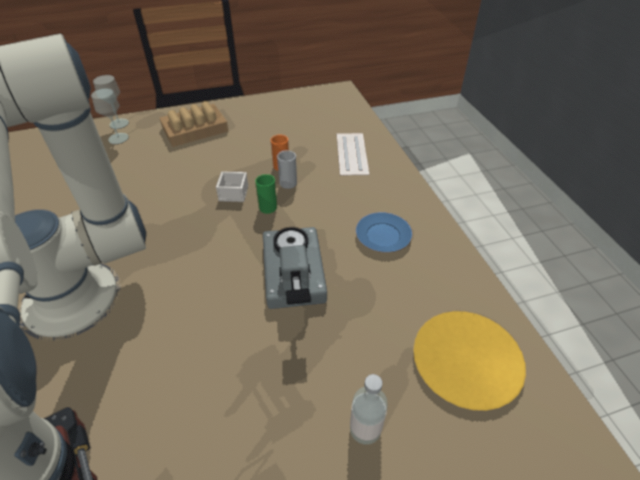

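The top view shows the steel cup at (172,250), with the orange look-alike at (130,250) and the green one at (212,289). The mixer plate is at (303,281) and the lever pad at (408,299). I choose the grey cup. The bowl is at (175,326).

```bash
python3 - <<'E'
from h import *
d=get_image("top"); W=cloud(d); s=get_image("side"); S=cloud(s)
hsv=cv2.cvtColor(d["img"],cv2.COLOR_BGR2HSV)
def reg(W,x0,x1,y0,y1,zl,zh):
    m=np.zeros(W.shape[:2],bool); m[y0:y1,x0:x1]=1
    m&=(W[...,2]>zl)&(W[...,2]<zh); return m
for n,b in dict(cup=(154,192,232,266),orange=(112,156,232,268),green=(194,234,272,305)).items():
    m=reg(W,*b,.092,.11); p=W[m][:,:2].astype(np.float32)
    print(n,len(p),cv2.minEnclosingCircle(p),np.median(W[m][:,2]))
m=reg(W,278,330,255,308,.058,.068); p=W[m][:,:2].astype(np.float32); print("rim",len(p),cv2.minEnclosingCircle(p),np.median(W[m][:,2]))
m=reg(W,295,312,274,290,.04,.08); print("plate",np.median(W[m],0))
m=reg(W,265,385,240,330,.035,.055); p=W[m][:,:2].astype(np.float32); print("base",cv2.minAreaRect(p))
m=reg(W,385,430,280,320,.09,.16); m2=m&(hsv[...,2]<60); p=W[m2]; print("pad",p.mean(0),cv2.minAreaRect(p[:,:2].astype(np.float32)),len(p), p.min(0),p.max(0))
m=reg(W,330,385,265,315,.115,.135); print("tower",cv2.minAreaRect(W[m][:,:2].astype(np.float32)))
# side view cross-check
for n,b in dict(cup=(274,300,148,190)).items():
    m=reg(S,*b,.092,.11); p=S[m][:,:2].astype(np.float32); print("side",n,cv2.minEnclosingCircle(p),np.median(S[m][:,2]))
m=reg(S,270,312,226,256,.058,.066); p=S[m][:,:2].astype(np.float32); print("siderim",cv2.minEnclosingCircle(p))
m=reg(W,150,200,305,350,.04,.06); print("bowl",cv2.minAreaRect(W[m][:,:2].astype(np.float32)))
c=np.hstack([cv2.resize(d["img"][220:320,100:250],None,fx=3,fy=3),cv2.resize(d["img"][240:340,270:420],None,fx=2.3,fy=3)])
cv2.imwrite("pics/c1.png",c); print(c.shape)
E
```

```text
cup 152 ((0.6020660996437073, 0.26919686794281006), 0.02758384682238102) 0.09786195470882199
orange 163 ((0.601603627204895, 0.35905158519744873), 0.027731692418456078) 0.0978095391191718
green 141 ((0.5201979279518127, 0.17865000665187836), 0.027346203103661537) 0.09869022868587793
rim 348 ((0.5399854779243469, -0.02127164602279663), 0.04379172623157501) 0.059876212211697
plate [ 0.53947248 -0.02092388  0.05537601]
base ((0.5313165187835693, -0.0754099115729332), (0.2195935696363449, 0.1397920548915863), 80.69505310058594)
pad [ 0.50113641 -0.2432304   0.12741292] ((0.5036900043487549, -0.24195921421051025), (0.03949137032032013, 0.04567907378077507), 79.57403564453125) 392 [ 0.47856315 -0.2628247   0.11730401] [ 0.52700225 -0.21953954  0.13647968]
tower ((0.520948052406311, -0.13810256123542786), (0.07510533928871155, 0.059967197477817535), 81.01006317138672)
side cup ((0.5764716863632202, 0.2304222583770752), 0.07699301838874817) 0.09757123505731664
siderim ((0.5392248034477234, -0.01974579133093357), 0.044457413256168365)
bowl ((0.43671083450317383, 0.2715047597885132), (0.07605701684951782, 0.07496087998151779), 70.67694854736328)
(300, 795, 3)
```

View pics/c1.png

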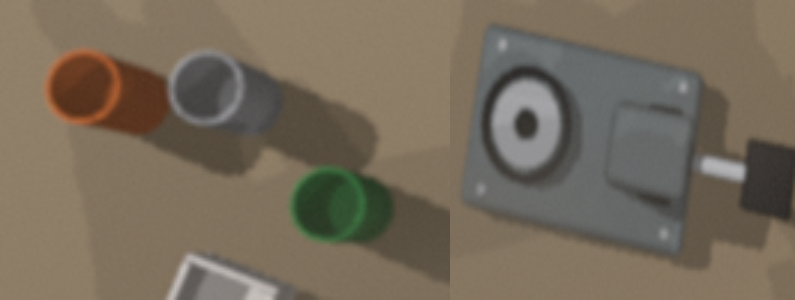

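The crop confirms the grey steel cup: its rim circle has a 27.6 mm radius at z≈0.098. Cup is at (0.602, 0.269), plate at (0.540, -0.021), mixer yaw ≈ -0.16. I'm moving above the cup with the jaws along x, away from the orange and green cups.

>>> apply_moves:
  plan:
    - [[0,0,74.4],[440,847,0],1]
    - [[0,0,74.4],[440,847,0],1]
    - [[0,0,74.4],[440,847,0],1]
    - [[0,0,74.4],[440,847,0],1]
    - [[0,0,74.4],[440,847,0],1]
    - [[0,0,74.4],[440,847,0],1]
    - [[0,0,74.4],[440,847,0],1]
    - [[0,0,74.4],[440,847,0],1]
    - [[0,0,74.4],[440,847,0],1]
    - [[0,0,74.4],[440,847,0],1]
    - [[0,0,74.4],[440,847,0],1]
    - [[0,0,74.4],[440,847,0],1]
  force: 40

```text
time: 1.2
eef_pos: [0.3925, -0.1321, 0.2478]
tool_rot: [2.217, 2.224, 0.0]
contact_force: [-0.4, -0.4, 0.2]
finger_gap: 1.0
```

>>> apply_moves:
  plan:
    - [[0,0,0],[209,402,0],1]
    - [[0,0,0],[209,402,0],1]
    - [[0,0,0],[209,402,0],1]
    - [[0,0,0],[209,402,0],1]
    - [[0,0,0],[209,402,0],1]
    - [[0,0,0],[209,402,0],1]
    - [[0,0,0],[209,402,0],1]
    - [[0,0,0],[209,402,0],1]
    - [[0,0,0],[209,402,0],1]
    - [[0,0,0],[209,402,0],1]
    - [[0,0,0],[209,402,0],1]
    - [[0,0,0],[209,402,0],1]

```text
time: 2.2
eef_pos: [0.6021, 0.2734, 0.2426]
tool_rot: [-2.213, -2.225, 0.006]
contact_force: [0.7, 0.2, 0.2]
finger_gap: 1.001
```

```bash
python3 - <<'E'
from h import *
d=read_state(); print(d["eef_pos"],d["tool_rot"],d["joint_pos"])
s=get_image("side"); S=cloud(s)
m=np.zeros((480,640),bool); m[145:192,272:302]=1
hs=cv2.cvtColor(s["img"],cv2.COLOR_BGR2HSV)
m&=(S[...,2]>.02)&(S[...,2]<.105)&(hs[...,1]<60)
p=S[m]; print(len(p),p.min(0),p.max(0))
# fit circle of radius 27mm to wall points
from scipy.optimize import least_squares
r=least_squares(lambda c:np.hypot(p[:,0]-c[0],p[:,1]-c[1])-.027,[.602,.269],loss="soft_l1",f_scale=.003); print(r.x,np.median(abs(r.fun)))
cv2.imwrite("pics/s1.png",cv2.resize(s["img"][60:260,170:400],None,fx=3,fy=3)[:600,:690])
E
```

```text
[0.60205446 0.27342532 0.24256354] [-2.21260538 -2.22470409  0.00646407] [0.3739119  0.26457426 1.04599003 0.00200291 1.83637849 0.36897928]
551 [0.57445578 0.23862484 0.02002408] [0.62832626 0.29828196 0.10263446]
[0.60133952 0.27001388] 0.0014388398606414825
```

View pics/s1.png

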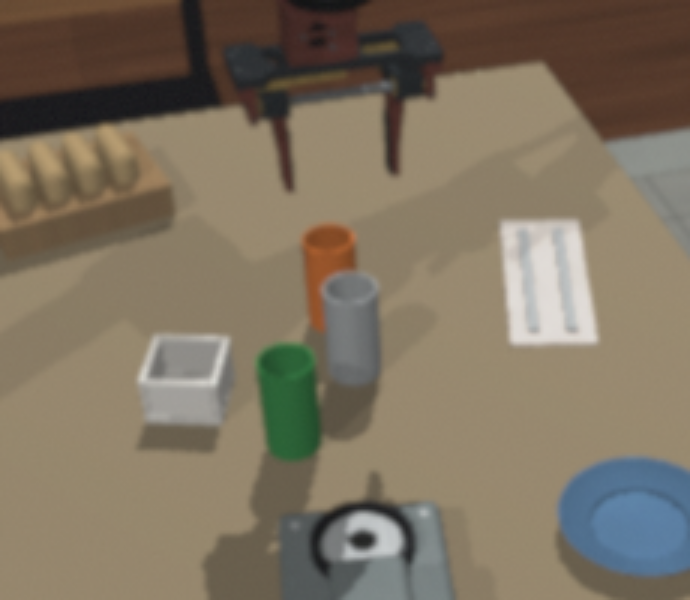

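The jaws straddle the cup along x, seen at about (340,180) above the cup at (352,330) in the crop. Both views put the cup at about (0.602, 0.2695). Descending now.

>>> apply_moves:
  plan:
    - [[0,0,0],[0,1,0],1]
    - [[0,0,0],[0,1,0],1]
    - [[0,0,0],[0,1,-25],1]
    - [[0,0,0],[0,1,-50],1]
    - [[0,0,0],[0,1,-75],1]
    - [[0,0,0],[0,1,-100],1]
    - [[0,0,0],[0,1,-120],1]
    - [[0,0,0],[0,1,-140],1]
    - [[0,0,0],[0,1,-158],1]
    - [[0,0,0],[0,1,-170],1]
    - [[0,0,0],[0,1,-176],1]
    - [[0,0,0],[0,1,-176],1]

```text
time: 3.25
eef_pos: [0.6006, 0.2678, 0.071]
tool_rot: [-2.222, -2.221, 0.002]
contact_force: [-0.3, 0.4, 0.6]
finger_gap: 1.001
```

```bash
python3 - <<'E'
from h import *
d=read_state(); print(d["eef_pos"],d["tool_rot"],d["contact_force"],d["qd"])
E
```

```text
[0.60059952 0.26782817 0.07100373] [-2.22168818e+00 -2.22057616e+00  1.91655853e-03] [-0.33314827  0.43226658  0.59323876] [ 0.00444467 -0.00754654 -0.04026782 -0.00108012  0.01905534  0.00336574]
```

Good; close gently with a 1 mm y correction.

>>> apply_moves:
  plan:
    - [[0,0,0],[1,1,0],1]
    - [[0,0,0],[1,1,0],0.8]
    - [[0,0,0],[1,1,0],0.6]
    - [[0,0,0],[1,1,0],0.5]
    - [[0,0,0],[1,1,0],0.4]
    - [[0,0,0],[1,1,0],0.4]
    - [[0,0,0],[1,1,0],0.4]
    - [[0,0,0],[1,1,0],0.4]
    - [[0,0,0],[1,1,0],0.4]
    - [[0,0,0],[1,1,0],0.4]
    - [[0,0,0],[1,1,0],0.4]
    - [[0,0,0],[1,1,0],0.4]
  force: 45

```text
time: 4.25
eef_pos: [0.6023, 0.2699, 0.0719]
tool_rot: [2.221, 2.222, 0.001]
contact_force: [0.9, 1.0, 0.9]
finger_gap: 0.61
```

>>> apply_moves:
  plan:
    - [[0,0,0],[0,0,8],0.4]
    - [[0,0,0],[0,0,20],0.4]
    - [[0,0,0],[0,0,40],0.4]
    - [[0,0,0],[0,0,65],0.4]
    - [[0,0,0],[0,0,90],0.4]
    - [[0,0,0],[0,0,115],0.4]
    - [[0,0,0],[0,0,130],0.4]
    - [[0,0,0],[0,0,140],0.4]
    - [[0,0,0],[0,0,140],0.4]
    - [[0,0,0],[0,0,140],0.4]
    - [[0,0,0],[0,0,140],0.4]
    - [[0,0,0],[0,0,140],0.4]

```text
time: 5.25
eef_pos: [0.6016, 0.2697, 0.2094]
tool_rot: [-2.22, -2.221, 0.005]
contact_force: [0.1, 0.3, -1.9]
finger_gap: 0.606
```

>>> apply_moves:
  plan:
    - [[0,0,0],[-3,-14,0],0.4]
    - [[0,0,0],[-9,-42,0],0.4]
    - [[0,0,0],[-15,-72,0],0.4]
    - [[0,0,0],[-22,-103,0],0.4]
    - [[0,0,0],[-29,-134,0],0.4]
    - [[0,0,0],[-35,-165,0],0.4]
    - [[0,0,0],[-42,-196,0],0.4]
    - [[0,0,0],[-48,-227,0],0.4]
    - [[0,0,0],[-54,-255,0],0.4]
    - [[0,0,0],[-58,-275,0],0.4]
    - [[0,0,0],[-61,-286,0],0.4]
    - [[0,0,0],[-62,-291,0],0.4]

```text
time: 6.25
eef_pos: [0.5395, -0.0225, 0.2107]
tool_rot: [-2.222, -2.219, 0.002]
contact_force: [0.3, -0.4, -1.6]
finger_gap: 0.609
```

>>> apply_moves:
  plan:
    - [[0,0,0],[0,0,0],0.4]
    - [[0,0,0],[0,0,-5],0.4]
    - [[0,0,0],[0,0,-15],0.4]
    - [[0,0,0],[0,0,-30],0.4]
    - [[0,0,0],[0,0,-45],0.4]
    - [[0,0,0],[0,0,-55],0.4]
    - [[0,0,0],[0,0,-60],0.4]
    - [[0,0,0],[0,0,-60],0.4]
    - [[0,0,0],[0,0,-60],0.4]
    - [[0,0,0],[0,0,-60],0.4]

```text
time: 7.08
eef_pos: [0.5406, -0.021, 0.1526]
tool_rot: [2.22, 2.222, 0.001]
contact_force: [-0.0, 0.1, -1.7]
finger_gap: 0.605
```

```bash
python3 - <<'E'
from h import *
d=read_state(); print(d["eef_pos"],d["tool_rot"],d["contact_force"])
s=get_image("side"); S=cloud(s); d=get_image("top")
hs=cv2.cvtColor(s["img"],cv2.COLOR_BGR2HSV)
m=(abs(S[...,0]-.54)<.05)&(abs(S[...,1]+.021)<.05)&(S[...,2]>.085)&(S[...,2]<.17)
p=S[m]; print(len(p))
# cup wall: lower part below the fingertips
q=p[(p[:,2]<.115)]
from scipy.optimize import least_squares
r=least_squares(lambda c:np.hypot(q[:,0]-c[0],q[:,1]-c[1])-.027,[.54,-.02],loss="soft_l1",f_scale=.002); print(r.x,np.median(abs(r.fun)),len(q))
cv2.imwrite("pics/s2.png",np.hstack([cv2.resize(s["img"][150:350,200:330],None,fx=3,fy=3),cv2.resize(d["img"][200:400,240:370],None,fx=3,fy=3)]))
E
```

```text
[ 0.54057786 -0.02097305  0.15256627] [2.21979822e+00 2.22157738e+00 1.48040800e-03] [-0.01960318  0.06975423 -1.69309415]
842
[ 0.54033101 -0.02035418] 0.0006491848259391978 196
```

View pics/s2.png

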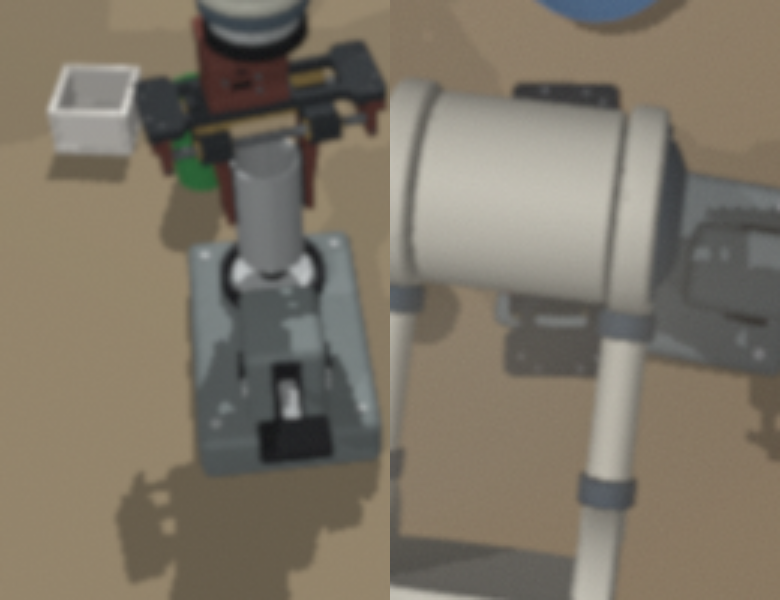

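The cup is upright and centred over the plate; side crop shows it at (268,230) above the rim at (273,275). Pressing in small steps.

>>> apply_moves:
  plan:
    - [[0,0,0],[0,0,-8],0.4]
    - [[0,0,0],[0,0,-15],0.4]
    - [[0,0,0],[0,0,-20],0.4]
    - [[0,0,0],[0,0,-23],0.4]
    - [[0,0,0],[0,0,-25],0.4]
    - [[0,0,0],[0,0,-27],0.4]
    - [[0,0,0],[0,0,-29],0.4]
    - [[0,0,0],[0,0,-30],0.4]
    - [[0,0,0],[0,0,-30],0.4]
    - [[0,0,0],[0,0,-30],0.4]

```text
time: 8.02
eef_pos: [0.5397, -0.0211, 0.1227]
tool_rot: [-2.221, -2.222, 0.001]
contact_force: [-5.3, 0.5, 6.4]
finger_gap: 0.604
```

>>> apply_moves:
  plan:
    - [[0,0,0],[0,0,-1],0.4]
    - [[0,0,0],[0,0,-2],0.4]
    - [[0,0,0],[0,0,-3],0.4]
    - [[0,0,0],[0,0,-4],0.4]
    - [[0,0,0],[0,0,-4],0.4]
    - [[0,0,0],[0,0,-4],0.4]

```text
time: 8.52
eef_pos: [0.5398, -0.0212, 0.1197]
tool_rot: [2.221, 2.222, -0.0]
contact_force: [-7.0, 0.2, 10.6]
finger_gap: 0.609
```

>>> apply_moves:
  plan:
    - [[0,0,0],[0,0,-1],0.4]
    - [[0,0,0],[0,0,-2],0.4]
    - [[0,0,0],[0,0,-2],0.4]
    - [[0,0,0],[0,0,-2],0.4]
    - [[0,0,0],[0,0,-2],0.4]
    - [[0,0,0],[0,0,-2],0.4]

```text
time: 9.02
eef_pos: [0.5398, -0.0212, 0.1196]
tool_rot: [2.22, 2.221, 0.001]
contact_force: [-11.2, 0.2, 19.1]
finger_gap: 0.61
```

```bash
python3 - <<'E'
from h import *
d=read_state(); print(d["eef_pos"],d["tool_rot"],d["contact_force"],d["ft_torque"])
s=get_image("side"); S=cloud(s)
m=(abs(S[...,0]-.54)<.05)&(abs(S[...,1]+.021)<.05)&(S[...,2]>.07)&(S[...,2]<.17)
p=S[m]
from scipy.optimize import least_squares
for a,b in((.07,.085),(.085,.1)):
    q=p[(p[:,2]<b)&(p[:,2]>a)]
    r=least_squares(lambda c:np.hypot(q[:,0]-c[0],q[:,1]-c[1])-.027,[.54,-.02],loss="soft_l1",f_scale=.002); print(r.x,np.median(abs(r.fun)),len(q))
q=S[(abs(S[...,0]-.54)<.03)&(abs(S[...,1]+.021)<.035)&(S[...,2]>.12)]
print(np.histogram(q[:,2],np.arange(.12,.19,.005)))
E
```

```text
[ 0.53981027 -0.02117676  0.11962499] [2.22004490e+00 2.22127631e+00 6.64422782e-04] [-11.19846304   0.20463633  19.09146402] [0.07800863 2.57436759 0.03003749]
[ 0.53924285 -0.0206239 ] 0.0006838902768381561 91
[ 0.53921658 -0.02076445] 0.0007858851159435916 103
(array([55, 70, 73, 61, 60, 60, 13,  5,  3,  2,  3,  2,  7, 32]), array([0.12 , 0.125, 0.13 , 0.135, 0.14 , 0.145, 0.15 , 0.155, 0.16 ,
       0.165, 0.17 , 0.175, 0.18 , 0.185, 0.19 ]))
```

Position stopped at the hard stop (19 N, cup vertical). Easing up so the plate rises with the cup held, then releasing.

>>> apply_moves:
  plan:
    - [[0,0,0],[0,0,0],0.4]
    - [[0,0,0],[0,0,2],0.4]
    - [[0,0,0],[0,0,4],0.4]
    - [[0,0,0],[0,0,6],0.4]
    - [[0,0,0],[0,0,8],0.4]
    - [[0,0,0],[0,0,10],0.4]
    - [[0,0,0],[0,0,11],0.4]
    - [[0,0,0],[0,0,11],0.4]
    - [[0,0,0],[0,0,11],0.4]
    - [[0,0,0],[0,0,11],0.4]

```text
time: 9.9
eef_pos: [0.5403, -0.0211, 0.1265]
tool_rot: [2.221, 2.222, 0.0]
contact_force: [-1.6, -0.2, 2.7]
finger_gap: 0.607
```

>>> apply_moves:
  plan:
    - [[0,0,0],[0,0,1],0.4]
    - [[0,0,0],[0,0,1],0.4]
    - [[0,0,0],[0,0,1],0.4]
    - [[0,0,0],[0,0,1],0.4]

```text
time: 10.23
eef_pos: [0.5403, -0.0212, 0.1276]
tool_rot: [2.221, 2.222, 0.0]
contact_force: [0.3, -0.2, 1.8]
finger_gap: 0.605
```

>>> apply_moves:
  plan:
    - [[0,0,0],[0,0,0],0.61]
    - [[0,0,0],[0,0,0],0.63]
    - [[0,0,0],[0,0,0],0.66]
    - [[0,0,0],[0,0,0],0.7]
    - [[0,0,0],[0,0,0],0.75]
    - [[0,0,0],[0,0,0],0.8]
    - [[0,0,0],[0,0,0],0.85]
    - [[0,0,0],[0,0,0],0.88]
    - [[0,0,0],[0,0,0],0.88]
    - [[0,0,0],[0,0,0],0.88]
    - [[0,0,0],[0,0,0],0.88]
    - [[0,0,0],[0,0,0],0.88]

```text
time: 11.23
eef_pos: [0.5402, -0.0211, 0.1276]
tool_rot: [-2.221, -2.222, 0.0]
contact_force: [-0.0, -0.1, -0.4]
finger_gap: 0.882
```

>>> apply_moves:
  plan:
    - [[0,0,0],[0,0,5],0.88]
    - [[0,0,0],[0,0,15],0.88]
    - [[0,0,0],[0,0,30],0.88]
    - [[0,0,0],[0,0,50],0.88]
    - [[0,0,0],[0,0,75],0.88]
    - [[0,0,0],[0,0,95],0.88]
    - [[0,0,0],[0,0,105],0.88]
    - [[0,0,0],[0,0,110],0.88]
    - [[0,0,0],[0,0,110],0.88]
    - [[0,0,0],[0,0,110],0.88]

```text
time: 12.07
eef_pos: [0.54, -0.0211, 0.2368]
tool_rot: [-2.22, -2.221, 0.001]
contact_force: [0.1, -0.7, 0.5]
finger_gap: 0.882
```

```bash
cat > cup.py <<'E'
from h import *
from scipy.optimize import least_squares
d=read_state(); print(d["eef_pos"],d["tool_rot"],d["contact_force"],d["joint_pos"])
s=get_image("side"); S=cloud(s); cv2.imwrite("pics/last.png",cv2.resize(s["img"][100:380,180:460],None,fx=2,fy=2))
p=S[(abs(S[...,0]-.54)<.035)&(abs(S[...,1]+.021)<.035)&(S[...,2]>.07)&(S[...,2]<.17)]
for a,b in((.07,.1),(.1,.13),(.13,.15)):
    q=p[(p[:,2]<b)&(p[:,2]>a)]
    r=least_squares(lambda c:np.hypot(q[:,0]-c[0],q[:,1]-c[1])-.027,[.54,-.02],loss="soft_l1",f_scale=.002); print(r.x,np.median(abs(r.fun)),len(q))
print(np.percentile(p[:,2],[98,99.5]))
E
python3 cup.py
```

```text
[ 0.53999066 -0.02111742  0.23678324] [-2.22026780e+00 -2.22138582e+00  1.05124679e-03] [ 0.14652448 -0.70522297  0.53144713] [-1.02062240e-01 -7.04760527e-02  1.41255384e+00  3.00529023e-05
  1.80061141e+00 -1.02558837e-01]
[ 0.53990143 -0.02028835] 0.0006513296604017099 188
[ 0.53958169 -0.02132621] 0.0011510885052717704 261
[ 0.5393265  -0.02239214] 0.001651692522604586 262
[0.15697139 0.15842826]
```

View pics/last.png

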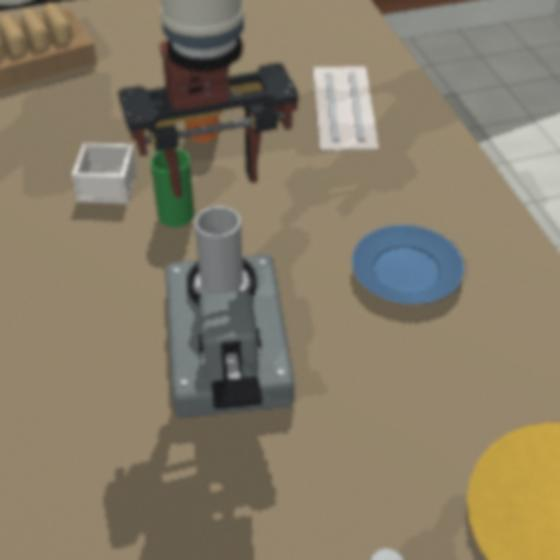

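The cup stands upright and centred on the raised plate, at (220,250) in the crop; its top is at z≈0.157. Moving above the lever pad with the fingers shut.

>>> apply_moves:
  plan:
    - [[0,0,0],[-2,-10,0],0.88]
    - [[0,0,-1],[-5,-30,0],0.88]
    - [[0,0,-2],[-9,-55,0],0.7]
    - [[0,0,-4],[-14,-85,0],0.4]
    - [[0,0,-6],[-19,-115,0],0]
    - [[0,0,-7],[-24,-145,0],0]
    - [[0,0,-8],[-29,-175,0],0]
    - [[0,0,-9.3],[-33,-200,0],0]
    - [[0,0,-9.3],[-35,-215,0],0]
    - [[0,0,-9.3],[-36.5,-224,0],0]
    - [[0,0,-9.3],[-36.5,-224,0],0]
    - [[0,0,-9.3],[-36.5,-224,0],0]
  force: 20

```text
time: 13.12
eef_pos: [0.5033, -0.2451, 0.2369]
tool_rot: [-2.393, -2.033, 0.0]
contact_force: [-0.4, -0.5, 0.1]
finger_gap: 0.16
```

>>> apply_moves:
  plan:
    - [[0,0,0],[0,0,-10],0]
    - [[0,0,0],[0,0,-25],0]
    - [[0,0,0],[0,0,-40],0]
    - [[0,0,0],[0,0,-50],0]
    - [[0,0,0],[0,0,-60],0]
    - [[0,0,0],[0,0,-68],0]
    - [[0,0,0],[0,0,-72],0]
    - [[0,0,0],[0,0,-72],0]
    - [[0,0,0],[0,0,-72],0]

```text
time: 13.87
eef_pos: [0.5038, -0.2451, 0.1659]
tool_rot: [2.393, 2.035, 0.0]
contact_force: [-0.5, 0.6, -0.2]
finger_gap: 0.005
```

```bash
python3 cup.py
```

```text
[ 0.50376641 -0.24509976  0.16589033] [2.39334455e+00 2.03459618e+00 2.16694582e-04] [-0.48862096  0.57705773 -0.15361734] [-5.13558039e-01 -1.71230099e-02  1.48588923e+00  2.37860904e-05
  1.67249130e+00 -3.51870308e-01]
[ 0.54 -0.02] nan 0
[ 0.54 -0.02] nan 0
[ 0.54 -0.02] nan 0
  return _methods._mean(a, axis=axis, dtype=dtype,
  ret = ret.dtype.type(ret / rcount)
Traceback (most recent call last):
  File "cup.py", line 9, in <module>
    print(np.percentile(p[:,2],[98,99.5]))
          ~~~~~~~~~~~~~^^^^^^^^^^^^^^^^^^
IndexError: index -1 is out of bounds for axis 0 with size 0
```

View pics/last.png

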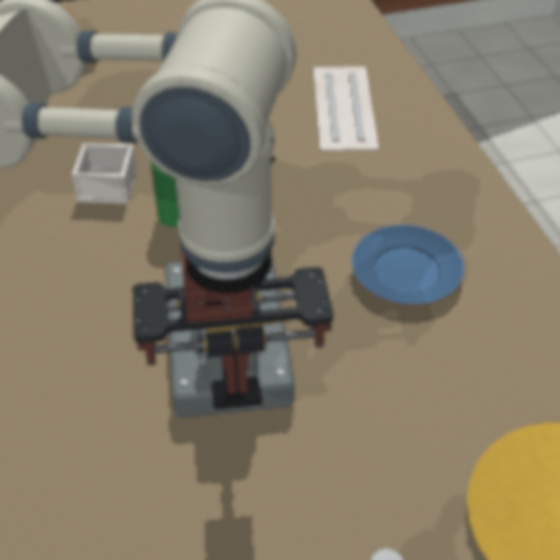

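The closed fingers are centred above the black pad at (235,390). The arm hides the cup from the side camera. Pressing down.

>>> apply_moves:
  plan:
    - [[0,0,0],[0,0,-5],0]
    - [[0,0,0],[0,0,-10],0]
    - [[0,0,0],[0,0,-14],0]
    - [[0,0,0],[0,0,-18],0]
    - [[0,0,0],[0,0,-22],0]
    - [[0,0,0],[0,0,-26],0]
    - [[0,0,0],[0,0,-30],0]
    - [[0,0,0],[0,0,-34],0]
    - [[0,0,0],[0,0,-38],0]
    - [[0,0,0],[0,0,-42],0]
    - [[0,0,0],[0,0,-46],0]
    - [[0,0,0],[0,0,-50],0]

```text
time: 14.92
eef_pos: [0.504, -0.247, 0.1171]
tool_rot: [2.391, 2.03, -0.002]
contact_force: [-1.1, -5.1, 5.8]
finger_gap: 0.009
```

>>> apply_moves:
  plan:
    - [[0,0,0],[0,0,-4],0]
    - [[0,0,0],[0,0,-8],0]
    - [[0,0,0],[0,0,-12],0]
    - [[0,0,0],[0,0,-16],0]
    - [[0,0,0],[0,0,-20],0]
    - [[0,0,0],[0,0,-24],0]
    - [[0,0,0],[0,0,-27],0]
    - [[0,0,0],[0,0,-30],0]
    - [[0,0,0],[0,0,-30],0]
    - [[0,0,0],[0,0,-30],0]

```text
time: 15.75
eef_pos: [0.5046, -0.2451, 0.0872]
tool_rot: [2.392, 2.033, 0.003]
contact_force: [0.3, 1.1, 8.6]
finger_gap: 0.006
```

>>> apply_moves:
  plan:
    - [[0,0,0],[0,0,-2],0]
    - [[0,0,0],[0,0,-4],0]
    - [[0,0,0],[0,0,-6],0]
    - [[0,0,0],[0,0,-6],0]
    - [[0,0,0],[0,0,-6],0]

```text
time: 16.17
eef_pos: [0.5047, -0.2446, 0.0813]
tool_rot: [2.392, 2.034, 0.004]
contact_force: [0.9, 2.4, 8.4]
finger_gap: 0.004
```

>>> apply_moves:
  plan:
    - [[0,0,0],[0,0,-1],0]
    - [[0,0,0],[0,0,-2],0]
    - [[0,0,0],[0,0,-3],0]
    - [[0,0,0],[0,0,-3],0]
    - [[0,0,0],[0,0,-3],0]

```text
time: 16.58
eef_pos: [0.5048, -0.2447, 0.0785]
tool_rot: [2.392, 2.034, 0.004]
contact_force: [0.5, 2.7, 9.5]
finger_gap: 0.004
```

```bash
python3 - <<'E'
from h import *
d=read_state(); print(d["eef_pos"],d["contact_force"])
s=get_image("side");t=get_image("top")
for n,i in(("s",s),("t",t)):
    W=cloud(i); hs=cv2.cvtColor(i["img"],cv2.COLOR_BGR2HSV)
    m=(abs(W[...,0]-.50)<.05)&(abs(W[...,1]+.245)<.045)&(W[...,2]>.02)&(W[...,2]<.09)&(hs[...,2]<60)
    p=W[m]; print(n,len(p), p.mean(0) if len(p) else 0)
    if len(p)>20:
        rel=p[:,:2]-[.5313,-.0754]; ym=rel@[.161,.987]
        for a in np.arange(-.205,-.14,.01):
            k=abs(ym-a)<.005
            if k.sum(): print(round(a,3),k.sum(),np.percentile(p[k,2],[10,50,90]).round(4))
    c=W[(abs(W[...,0]-.54)<.035)&(abs(W[...,1]+.021)<.035)&(W[...,2]>.14)&(W[...,2]<.17)]
    print("cup",len(c),c.mean(0) if len(c) else 0, cv2.minEnclosingCircle(c[:,:2].astype(np.float32)) if len(c) else 0)
cv2.imwrite("pics/f.png",np.hstack([cv2.resize(s["img"][180:380,200:330],None,fx=3,fy=3),cv2.resize(t["img"][200:400,270:400],None,fx=3,fy=3)]))
E
```

```text
[ 0.5047895  -0.24465087  0.07850688] [0.46298322 2.67668957 9.45153169]
s 341 [ 0.50165393 -0.24754053  0.05046842]
-0.195 8 [0.041  0.043  0.0442]
-0.185 141 [0.0422 0.045  0.0646]
-0.175 78 [0.0453 0.0484 0.0519]
-0.165 63 [0.0496 0.0524 0.0554]
-0.155 49 [0.0535 0.0563 0.0583]
-0.145 2 [0.0555 0.0557 0.0559]
cup 0 0 0
t 0 0
cup 145 [ 0.54062251 -0.0205787   0.15337563] ((0.5398995280265808, -0.021976158022880554), 0.027080804109573364)
```

View pics/f.png

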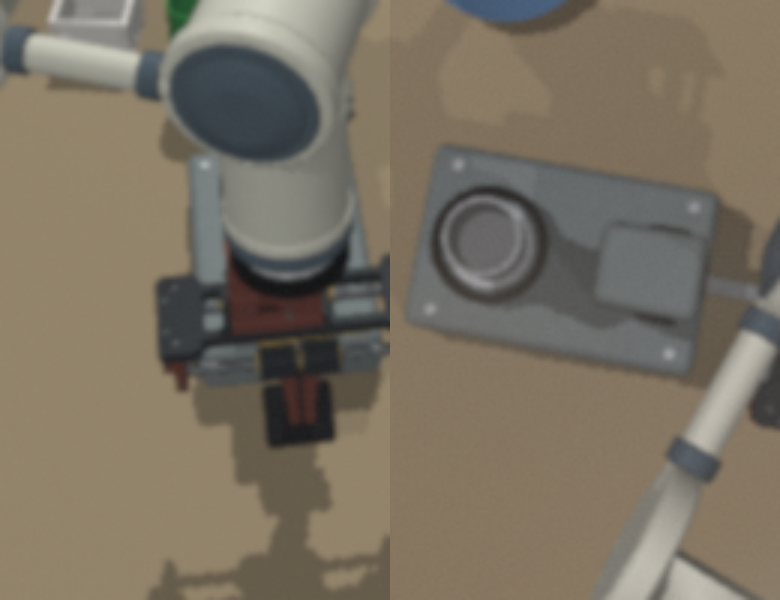

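The pad is near the bottom (slope ≈0.36, so lever ≈0.72 rad). The top view shows the cup centred in the rim at (487,240). Seating it against the stop.

>>> apply_moves:
  plan:
    - [[0,0,0],[0,0,-1],0]
    - [[0,0,0],[0,0,-2],0]
    - [[0,0,0],[0,0,-2],0]
    - [[0,0,0],[0,0,-2],0]
    - [[0,0,0],[0,0,-2],0]

```text
time: 17.1
eef_pos: [0.5049, -0.2447, 0.0767]
tool_rot: [2.391, 2.034, 0.004]
contact_force: [-0.7, 3.6, 9.3]
finger_gap: 0.004
```

>>> apply_moves:
  plan:
    - [[0,0,0],[0,0,-1],0]
    - [[0,0,0],[0,0,-2],0]
    - [[0,0,0],[0,0,-2],0]
    - [[0,0,0],[0,0,-2],0]
    - [[0,0,0],[0,0,-2],0]

```text
time: 17.52
eef_pos: [0.505, -0.2448, 0.076]
tool_rot: [2.391, 2.033, 0.005]
contact_force: [-2.7, 3.6, 15.2]
finger_gap: 0.006
```

Force rose from 9 to 15 N while z moved only 0.7 mm, so the hard stop is reached. I'll let it settle, then check and hand in.

>>> apply_moves:
  plan:
    - [[0,0,0],[0,0,0],0]
    - [[0,0,0],[0,0,0],0]
    - [[0,0,0],[0,0,0],0]
    - [[0,0,0],[0,0,0],0]
    - [[0,0,0],[0,0,0],0]
    - [[0,0,0],[0,0,0],0]

```text
time: 18.02
eef_pos: [0.505, -0.2448, 0.076]
tool_rot: [2.391, 2.033, 0.005]
contact_force: [-2.5, 4.3, 16.6]
finger_gap: 0.003
```

```bash
python3 - <<'E'
from h import *
d=read_state(); print(d["time"],d["eef_pos"],d["contact_force"],abs(d["qd"]).max())
W=cloud(get_image("top"))
c=W[(abs(W[...,0]-.54)<.035)&(abs(W[...,1]+.021)<.035)&(W[...,2]>.14)&(W[...,2]<.17)]
print(len(c),cv2.minEnclosingCircle(c[:,:2].astype(np.float32)),np.percentile(c[:,2],90))
print(finish_job())
E
```

```text
18.0167 [ 0.50500402 -0.24478998  0.07598207] [-2.45413744  4.28095873 16.60797748] 0.0007393754122627577
145 ((0.539867639541626, -0.021977964788675308), 0.026983436197042465) 0.15691836149330718
the job is handed in; nothing more can be done
None
```

I finished the task and handed it in at 18 s, with the closed fingers still pushing the lever down; no verdict was reported.

- **Cup:** I pressed it down on the plate with about 19 N. It stopped sinking about 8 mm down, which matches the plate's hard stop. I then eased it up, let go and backed away. In the last top view it was within about 1 mm of the plate centre, with its top at about 157 mm, so it stands upright on the raised plate.
- **Lever:** The fingers hold it at its hard stop. In the last reading the push was about 17 N, and the arm was still. The lever angle itself isn't measured. Just before the last push, the pad's slope gave about 0.72 rad, and the force then rose sharply as the pad met the stop.
- **Disagreements and gaps:** During the press there was an unexplained sideways force of up to 11 N. It was gone by the time I let go, and the cup had not shifted. I didn't re-measure where the bowl, bottle and blue plate ended up, but no move came near them.

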